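# Tip the nuts into the marked corner of the parts tote

### The arm

A 6-joint arm with a two-finger parallel gripper is mounted at the origin on the work surface. World frame = base frame: x ahead of the robot, y to its left, z up, the work surface at z = 0. Lengths are in m, angles in rad, forces in N, time in s.
With the tool pointing down it reaches from about 0.25 to 0.725 m from the base axis. Payload 4 kg.
Tool frame: the origin (TCP) lies on the centre line of the jaws, within the pads' length; the fingertips stand ahead of it and the grasp point (between the pads) lies 11 mm behind it (bot.tip_extent is the z of the fingertips in the tool frame, in m); z points along the fingers, y is the direction in which the jaws open and shut (so a half turn about z gives the same grasp; the last joint's range is limited). The gripper opens to 85 mm and grips with 20 to 120 N. Pads are 22 mm wide; open, the fingers measure 114 mm over their backs; the gripper's body (76 mm by 85 mm) begins 54 mm behind the grasp point. The pads swing forward as they close: fully open they stand 13 mm farther back than shut.
Start: joints at [-1.232, 0.241, 0.005, 1.335, 0, 1.571], TCP at [0.166, -0.472, 0.239] pointing down, gripper open.
Joint ranges: [-2.72, 2.72], [-1.05, 1.87], [-1.09, 1.28], [-1.99, 2.15], [-1.42, 1.44], [-3.14, 3.14]. Speed limits (rad/s): [2.79, 2.79, 3.14, 3.14, 3.14, 3.14].

### API

Orientations are given as a unit quaternion [x, y, z, w].
In Python, from workcell import bot gives the robot as it stands.
- The arm moves only by the shell command python3 -m jog 'ROWS'. ROWS is JSON, a list that holds one entry, the list of rows, each a list of 7 numbers: the shift along the world's x, y, z in m, then the turn, a rotation vector about the world's x, y, z in degrees, then the closure in counts, from 0 (fully open) to 255 (shut). In form: [[[tx, ty, tz, ax, ay, az, fingers], ...]]. A call has 1 to 10 rows; each row is the pose to reach, as a shift and turn from the pose commanded when the call began; what a row does not reach only later rows make up. A row lasts 1/12 s, in which the tool goes at most 41.7 mm and 7.16 degrees, less where a joint would pass 70% of its speed; a pose out of reach is approached as far as the arm can. A call with a gripper value outside its range is refused whole. The fingers move at their own pace and stop on an object; the grip force is fixed at half the most. Time passes only in rows, so rows that repeat a pose let the fingers close. It gives the time, the measured TCP pose, the force and the opening at its end, in the units of the state.
- bot.get_obs(): the state, without advancing time (a new reading comes with each control period).
- bot.camera(name): name is "side" or "top" or "wrist"; returns the picture (384x512x3 uint8, blue, green, red); there is no depth.
- bot.camera_model(name): a dict with "K" (3x3 intrinsics, pixels), "k1" (the pictures are not rectified: a ray, as slopes to the right and down, at radius r is drawn at 1 + k1 r^2 times it, then the intrinsics apply), "T" (4x4, takes a point from camera to world coordinates). Camera axes: x right, y down, z forward; pixel columns grow to the right and rows downward; lengths in m; the calibration is good to about 2 mm. A picture is of the moment at which its call begins: read the wrist's pose just before it. camera_model takes no time and is no camera call; for the wrist camera it gives the pose at the moment of the call.
- bot.job_done(): hands the job in, once; it reports no verdict.
The state is a dict: "clock": time; "joint_pos": joint angles; "joint_vel": joint speeds; "tau": joint torques, N m; "eef_pos": TCP position; "tool_rot": TCP orientation; "ft_force": force on the tool from outside, world axes, zero at the start; "ft_torque": the same for the moment, N m; "grip_width": finger opening in m.
Only numpy, scipy, OpenCV 4.12 (cv2) and the standard library are available. Lean on these libraries where they do the work, as an engineer would, in place of code of your own. Each camera call takes 0.05 s, during which the arm holds its last target. There are 200 camera calls.

### The job

Lift the grey lid off the blue parts tote by its knob and set it down, knob up, in the middle of the green mat without dropping it. Then take the tote by its black corner grip and tip it up, some 25 to 30 degrees, until all three nuts have slid together into the yellow-marked corner opposite (that corner may stay on the bench; spill nothing and do not tip it past 45 degrees), and finish still holding the tote tilted like that. Leave everything else on the bench where it is.

Things in the scene. Friction and masses are not known exactly. Their poses are not given: they have to be found in the camera images.
- tote: Loose blue square tote, open on top, 140 x 140 mm outside, 50 mm high, walls and floor 4 mm, 0.3 kg (give or take a quarter). Origin: centre of its underside; z up. Its own (+x,+y) corner carries the black grip lug, its own (-x,-y) corner the yellow mark; the underside's marked corner is at (-70,-70,0) mm.
- lug (a point): Middle of the black grip lug, a straight bar that sticks out level from the tote's (+x,+y) corner along the diagonal, away from the tote's centre. Bar 16 mm thick (across the diagonal), 28 mm tall (20 to 48 mm over the bench), free for 43 mm beyond the corner. This point: 124 mm from the tote's axis, 34 mm above its underside, 25 mm beyond the corner. Axes parallel to the tote's. The lug is at the side away from the robot, within about 45 degrees either way of straight ahead.
- corner (a point): Inner corner of the tote's floor at the yellow-marked corner (opposite the lug): where the nuts must gather. (-66,-66,4) mm in the tote's frame, axes parallel to the tote's.
- lid: Loose grey lid lying on the tote's rim, 140 x 140 x 4 mm plate with a 124 mm square, 5 mm thick plug below it that sits loosely (4 mm play each side) in the tote's mouth; 0.14 kg. Origin: centre of the plug's underside, 45 mm above the tote's underside while on; z up. Plate from 5 to 9 mm, knob from 9 to 45 mm above the origin.
- lid_knob (a point): Centre of the lid's upright black cylindrical knob, 24 mm across, 36 mm tall, 27 mm above the lid's origin, in the middle of the lid.
- mat: Green mat fixed on the bench, 220 x 220 x 3 mm. Origin: centre of its underside; z up.
- nut_a_mid (a point): Centre of a loose plated-steel hex nut in the tote, under the lid: 22 mm across flats, 11 mm thick, 26 g. Slippery: on the tote's floor it starts to slide at about 9 to 12 degrees of tilt; towards the corner along a wall only at about 16 to 20 degrees.
- nut_b_mid (a point): Centre of a loose plated-steel hex nut in the tote, under the lid: 22 mm across flats, 11 mm thick, 26 g. Slippery: on the tote's floor it starts to slide at about 9 to 12 degrees of tilt; towards the corner along a wall only at about 16 to 20 degrees.
- nut_c_mid (a point): Centre of a loose plated-steel hex nut in the tote, under the lid: 22 mm across flats, 11 mm thick, 26 g. Slippery: on the tote's floor it starts to slide at about 9 to 12 degrees of tilt; towards the corner along a wall only at about 16 to 20 degrees.
- cover: Bystander, loose, not to be disturbed (sizes in mm): flat aluminium cover plate, 120 x 55 x 4. Origin: centre of its underside.
- cap: Bystander, loose, not to be disturbed (sizes in mm): red plastic ring cap, 36 across, 11 high. Origin: centre of its underside.
- block: Bystander, loose, not to be disturbed (sizes in mm): light wooden block with four holes, 70 x 160 x 22. Origin: centre of its underside.
- meter: Bystander, loose, not to be disturbed (sizes in mm): orange multimeter lying flat, 150 x 85, 46 high over its dial. Origin: centre of its underside.
- board: Bystander, loose, not to be disturbed (sizes in mm): green circuit board on an aluminium carrier plate, 160 x 120, up to 24 high. Origin: centre of its underside.
- bottle: Bystander, loose, not to be disturbed (sizes in mm): white bottle with a red cap, 68 across, 170 high. Origin: centre of its underside.
- driver: Bystander, loose, not to be disturbed: screwdriver lying on the bench, some 200 long, under 35 high.

How it is judged:
By the outcome, as a careful person would: the job done as asked, in the order asked, and still so for the second after the job is handed in, while the arm keeps its last pose, push and grip.
It also fails if it takes over 53 s, if anything falls off the work surface, if the arm or the gripper's body presses on something with over 40 N, if the wrist force passes 120 N, or if a joint passes its speed limit or range.

## Working session

There is one attempt and no reset: what is moved stays moved. The work goes in short steps, Python scripts to look and compute and a shell command to move; the robot and the scene stay as the last step left them, time stands still between calls to the robot, and variables do not carry over. Pictures are saved under pics/ and viewed, about 8 in all and at most 12, crops included, and the job is handed in when it is done.

```bash
mkdir -p pics; cat > h.py <<'E'
import numpy as np, cv2
from scipy.spatial.transform import Rotation as R
from workcell import bot
def ray(m,u,v):
    K=np.array(m["K"]);T=np.array(m["T"])
    d=np.array([(u-K[0,2])/K[0,0],(v-K[1,2])/K[1,1]]);s=d.copy()
    for _ in range(20): s=d/(1+m["k1"]*(s@s))
    return T[:3,3],T[:3,:3]@np.array([s[0],s[1],1])
def at(m,u,v,z):
    o,d=ray(m,u,v);return o+d*(z-o[2])/d[2]
def px(m,p):
    K=np.array(m["K"]);T=np.array(m["T"]);c=T[:3,:3].T@(np.array(p)-T[:3,3]);s=c[:2]/c[2];s=s*(1+m["k1"]*(s@s))
    return np.array([K[0,0]*s[0]+K[0,2],K[1,1]*s[1]+K[1,2]])
E
python3 - <<'E'
from h import *
o=bot.get_obs();print(o,bot.tip_extent)
for n in("top","side"):
    m=bot.camera_model(n);print(n,np.round(m["T"],3).tolist(),m["k1"])
    cv2.imwrite(f"pics/{n}0.png",cv2.resize(bot.camera(n),(800,600),interpolation=cv2.INTER_CUBIC))
E
```

```text
{'clock': 0.0, 'joint_pos': array([-1.23198083e+00,  2.41416659e-01,  3.73353807e-03,  1.33521770e+00,
       -1.40028780e-05,  1.57079636e+00]), 'joint_vel': array([ 0.00171843, -0.00129795,  0.00177066,  0.00021429, -0.00063946,
        0.00127105]), 'tau': array([ 4.06084955e-04, -3.72319221e+01,  2.52408260e+01,  1.71074364e-02,
        9.18118599e-05,  5.12269011e-06]), 'eef_pos': array([ 0.16597569, -0.47099277,  0.23841467]), 'tool_rot': array([ 9.85684248e-01,  1.68598503e-01, -1.84308963e-04, -1.03600552e-03]), 'ft_force': array([-0.69204158, -0.2512444 ,  0.16001402]), 'ft_torque': array([0.0238838 , 0.01268342, 0.00613968]), 'grip_width': 0.08519324871966309} 0.008
top [[-0.005, -0.983, 0.183, 0.325], [-1.0, -0.0, -0.028, 0.026], [0.027, -0.183, -0.983, 1.433], [0.0, 0.0, 0.0, 1.0]] -0.058850001675507885
side [[-0.903, -0.338, 0.266, 0.213], [-0.43, 0.687, -0.586, 0.814], [0.015, -0.644, -0.765, 1.113], [0.0, 0.0, 0.0, 1.0]] 0.009494671880527801
```

View pics/top0.png

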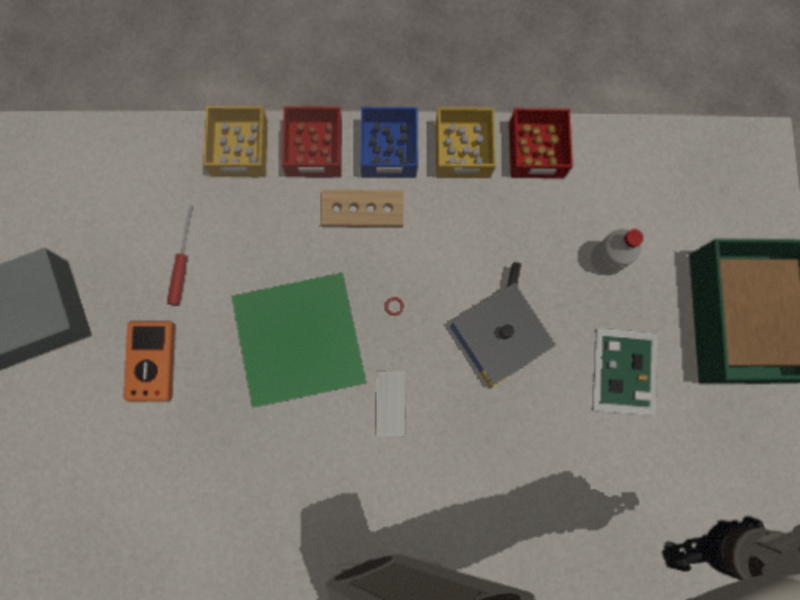

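View pics/side0.png

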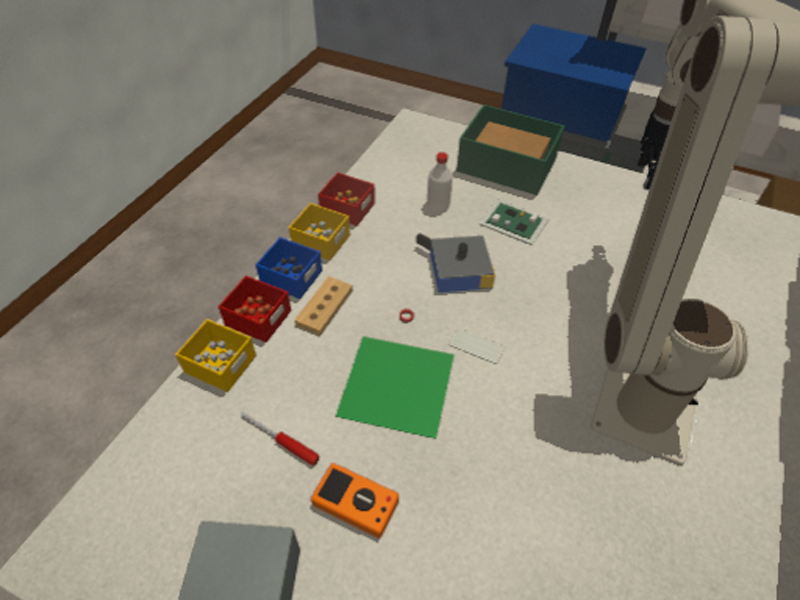

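Top view (enlarged): lid corners ≈(446,325),(517,284),(554,343),(489,386), knob top ≈(507,330), lug outer end ≈(516,265); mat corners ≈(233,295),(343,273),(366,382),(253,406). Side view agrees; the yellow mark faces the robot.

```bash
python3 - <<'E'
from h import *
m=bot.camera_model("top")
f=lambda u,v,z:at(m,(u+.5)/1.5625-.5,(v+.5)/1.5625-.5,z)
L=np.array([f(*p,.054) for p in((446,325),(517,284),(554,343),(489,386))])
M=np.array([f(*p,.003) for p in((233,295),(343,273),(366,382),(253,406))])
for X in(L,M):
    print(np.round(X[:,:2],4).tolist(),X.mean(0).round(4),np.linalg.norm(X-np.roll(X,1,0),axis=1).round(4))
print("knob",f(507,328,.09),"lug end",f(516,264,.048))
print("bottle",f(622,250,.0),"cap",f(394,306,0.006))
d=L[1]-L[3];print("diag az",np.degrees(np.arctan2(d[1],d[0])))
d=M[1]-M[0];print("mat az",np.degrees(np.arctan2(d[1],d[0])))
o=bot.get_obs();print(R.from_quat(o["tool_rot"]).as_matrix().round(3))
mw=bot.camera_model("wrist");T=np.eye(4);T[:3,:3]=R.from_quat(o["tool_rot"]).as_matrix();T[:3,3]=o["eef_pos"]
print((np.linalg.inv(T)@mw["T"]).round(3))
E
```

```text
[[0.5273, -0.1045], [0.605, -0.2399], [0.4932, -0.3055], [0.4141, -0.1818]] [ 0.5099 -0.2079  0.054 ] [0.137  0.1561 0.1297 0.1468]
[[0.5933, 0.3011], [0.6369, 0.0894], [0.4258, 0.0442], [0.3811, 0.2565]] [0.5093 0.1728 0.003 ] [0.2169 0.2161 0.2159 0.2169]
knob [ 0.51634937 -0.21190831  0.09      ] lug end [ 0.64502337 -0.24048482  0.048     ]
bottle [ 0.68526841 -0.4635042   0.        ] cap [ 0.57133248 -0.00934331  0.006     ]
diag az -16.92567394825268
mat az -78.37381331274625
[[ 0.943  0.332 -0.001]
 [ 0.332 -0.943  0.002]
 [-0.    -0.002 -1.   ]]
[[-0.001 -0.957 -0.291  0.075]
 [ 1.    -0.001  0.001 -0.001]
 [-0.001 -0.291  0.957 -0.134]
 [ 0.     0.     0.     1.   ]]
```

```bash
python3 -m jog '[[[0.035,0.026,0,0,0,-4,0],[0.07,0.052,0,0,0,-8,0],[0.105,0.078,0,0,0,-12,0],[0.14,0.104,0,0,0,-16,0],[0.175,0.13,0,0,0,-20,0],[0.21,0.156,0,0,0,-24,0],[0.245,0.182,0,0,0,-28,0],[0.28,0.208,0,0,0,-32,0],[0.315,0.234,0,0,0,-34,0],[0.335,0.25,0,0,0,-34,0]]]'
python3 -m jog '[[[0.013,0.011,0.02,0,0,0,0],[0.013,0.011,0.02,0,0,0,0],[0.013,0.011,0.02,0,0,0,0],[0.013,0.011,0.02,0,0,0,0],[0.013,0.011,0.02,0,0,0,0]]]'
python3 - <<'E'
from h import *
import pickle
m=bot.camera_model("wrist");im=bot.camera("wrist");pickle.dump(m,open("w1.pkl","wb"))
cv2.imwrite("pics/w1.png",cv2.resize(im,(800,600),interpolation=cv2.INTER_CUBIC));print(bot.get_obs()["eef_pos"])
E
```

```text
clock: 0.93
eef_pos: [0.5013, -0.2208, 0.2389]
tool_rot: [0.992, -0.128, -0.0, -0.0]
ft_force: [0.6, -0.9, -0.3]
grip_width: 0.0854
clock: 1.35
eef_pos: [0.5117, -0.2122, 0.2585]
tool_rot: [0.992, -0.128, -0.001, -0.0]
ft_force: [0.0, 0.1, -0.5]
grip_width: 0.0854
[ 0.51163604 -0.21228801  0.25857212]
```

View pics/w1.png

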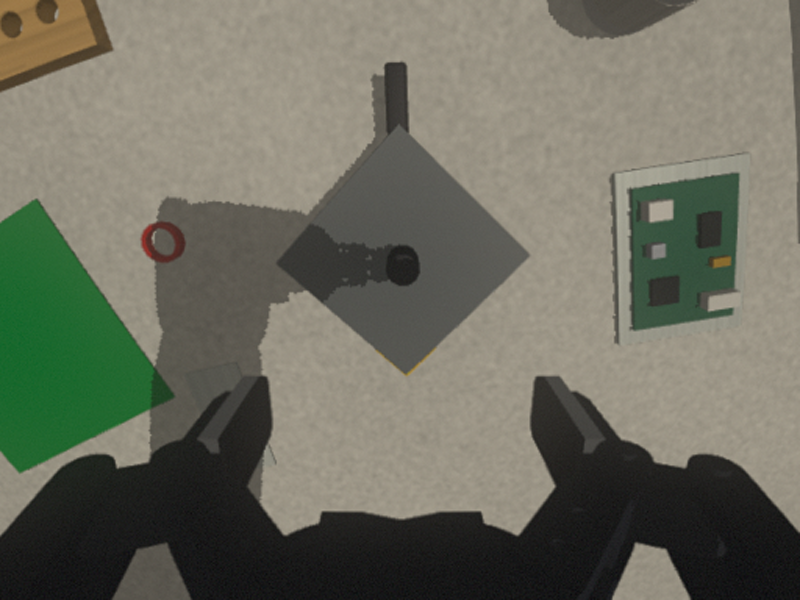

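Wrist view: lid corners (399,125),(529,256),(406,376),(277,264); knob top ≈(403,262), lug end (396,63), lug top edges x≈385..408 — nearly aligned with the tool.

```bash
python3 - <<'E'
from h import *
import pickle
m=pickle.load(open("w1.pkl","rb"))
f=lambda u,v,z:at(m,(u+.5)/1.5625-.5,(v+.5)/1.5625-.5,z)
L=np.array([f(*p,.054) for p in((399,125),(529,256),(406,376),(277,264))])
print(L.round(4)[:,:2].tolist(),L.mean(0).round(4),np.linalg.norm(L-np.roll(L,1,0),axis=1).round(4))
for d in(L[0]-L[2],L[1]-L[3]):print(np.degrees(np.arctan2(d[1],d[0])),np.linalg.norm(d))
print("knob",f(403,261,.09),"lug end",f(396,64,.048),f(396.5,128,.048),"cap",f(163,242,.006))
d=f(396,64,.048)-f(396.5,128,.048);print(np.degrees(np.arctan2(d[1],d[0])))
E
```

```text
[[0.6087, -0.2356], [0.4917, -0.3083], [0.4172, -0.191], [0.5351, -0.1185]] [ 0.5132 -0.2133  0.054 ] [0.1384 0.1378 0.1389 0.1384]
-13.11000282444338 0.19663724865200433
-102.88745127075072 0.19467449377490154
knob [ 0.52002931 -0.21517238  0.09      ] lug end [ 0.64916745 -0.24411327  0.048     ] [ 0.60761684 -0.23343849  0.048     ] cap [ 0.57322008 -0.01077671  0.006     ]
-14.408275118361718
```

```bash
python3 -m jog '[[[0.002,-0.001,-0.03,0,0,0.5,0],[0.002,-0.001,-0.06,0,0,0.5,0],[0.002,-0.001,-0.09,0,0,0.5,0],[0.002,-0.001,-0.12,0,0,0.5,0],[0.002,-0.001,-0.14,0,0,0.5,0],[0.002,-0.001,-0.14,0,0,0.5,0],[0.002,-0.001,-0.14,0,0,0.5,0],[0.002,-0.001,-0.14,0,0,0.5,0]]]'
python3 - <<'E'
from h import *
import pickle
m=pickle.load(open("w1.pkl","rb"));print(px(m,(.5135,-.2133,.09))*1.5625)
E
```

```text
clock: 2.07
eef_pos: [0.5155, -0.2134, 0.1207]
tool_rot: [0.992, -0.123, 0.001, 0.0]
ft_force: [0.7, -0.3, -0.4]
grip_width: 0.0855
[402.49009937 270.3395906 ]
```

```bash
python3 -m jog '[[[-0.002,0,-0.025,0,0,0,0],[-0.002,0,-0.045,0,0,0,0],[-0.002,0,-0.053,0,0,0,0],[-0.002,0,-0.053,0,0,0,0],[-0.002,0,-0.053,0,0,0,100],[-0.002,0,-0.053,0,0,0,150],[-0.002,0,-0.053,0,0,0,200],[-0.002,0,-0.053,0,0,0,255],[-0.002,0,-0.053,0,0,0,255],[-0.002,0,-0.053,0,0,0,255]]]'
python3 -m jog '[[[0,0,0,0,0,0,255],[0,0,0,0,0,0,255],[0,0,0,0,0,0,255],[0,0,0,0,0,0,255],[0,0,0.003,0,0,0,255],[0,0,0.008,0,0,0,255],[0,0,0.014,0,0,0,255],[0,0,0.02,0,0,0,255]]]'
```

```text
clock: 2.9
eef_pos: [0.5139, -0.2127, 0.0674]
tool_rot: [0.992, -0.123, 0.001, 0.0]
ft_force: [-0.2, -0.5, 3.8]
grip_width: 0.0224
clock: 3.57
eef_pos: [0.5127, -0.2122, 0.0864]
tool_rot: [0.992, -0.123, -0.001, -0.0]
ft_force: [0.3, -0.4, -1.3]
grip_width: 0.0225
```

```bash
python3 -m jog '[[[0,0,0.02,0,0,0,255],[0,0.005,0.04,0,0,0,255],[0,0.02,0.055,0,0,0,255],[0,0.04,0.06,0,0,0,255],[0,0.065,0.06,0,0,0,255],[0,0.09,0.06,0,0,0,255],[0,0.115,0.06,0,0,0,255],[0,0.14,0.06,0,0,0,255],[0,0.165,0.06,0,0,0,255],[0,0.19,0.06,0,0,0,255]]]'
python3 -m jog '[[[0,0.025,0,0,0,0,255],[0,0.05,0,0,0,0,255],[0,0.075,0,0,0,0,255],[0,0.1,0,0,0,0,255],[0,0.125,0,0,0,0,255],[0,0.15,0,0,0,0,255],[0,0.17,0,0,0,0,255],[0,0.182,0,0,0,0,255],[0,0.192,0,0,0,0,255],[0,0.192,0,0,0,0,255]]]'
python3 -m jog '[[[0,0,0,0,0,0,255],[0,0,0,0,0,0,255],[0,0,0,0,0,0,255]]]'
python3 - <<'E'
from h import *
import pickle
o=bot.get_obs();m=bot.camera_model("wrist");im=bot.camera("wrist");pickle.dump(m,open("w2.pkl","wb"))
mt=bot.camera_model("top");it=bot.camera("top")
cv2.imwrite("pics/w2.png",cv2.resize(im,(800,600),interpolation=cv2.INTER_CUBIC));print(o["eef_pos"],o["ft_force"])
c=px(mt,(.51,-.21,.02)).astype(int);print(c)
cv2.imwrite("pics/t2.png",cv2.resize(it[c[1]-60:c[1]+60,c[0]-80:c[0]+80],(800,600),interpolation=cv2.INTER_CUBIC))
E
```

```text
clock: 4.4
eef_pos: [0.5022, -0.0881, 0.1463]
tool_rot: [0.995, -0.095, 0.001, -0.015]
ft_force: [0.3, -0.3, -1.2]
grip_width: 0.0225
clock: 5.23
eef_pos: [0.4847, -0.0472, 0.1464]
tool_rot: [0.997, -0.067, 0.001, -0.032]
ft_force: [0.1, 0.1, -1.7]
grip_width: 0.0226
clock: 5.48
eef_pos: [0.485, -0.0471, 0.1464]
tool_rot: [0.997, -0.067, 0.001, -0.032]
ft_force: [-0.1, 0.5, -0.7]
grip_width: 0.0224
[ 0.48501961 -0.04706628  0.14639738] [-0.13651172  0.46473734 -0.65689897]
[319 215]
```

View pics/w2.png

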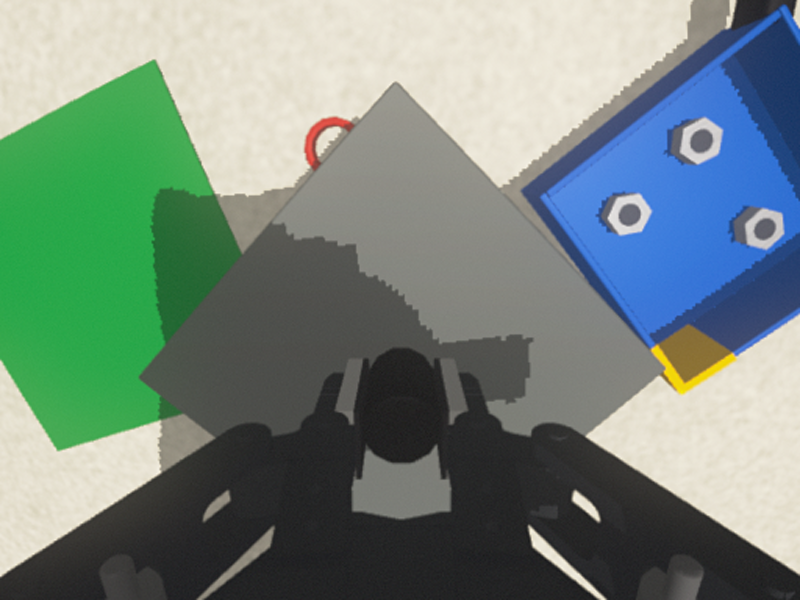

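View pics/t2.png

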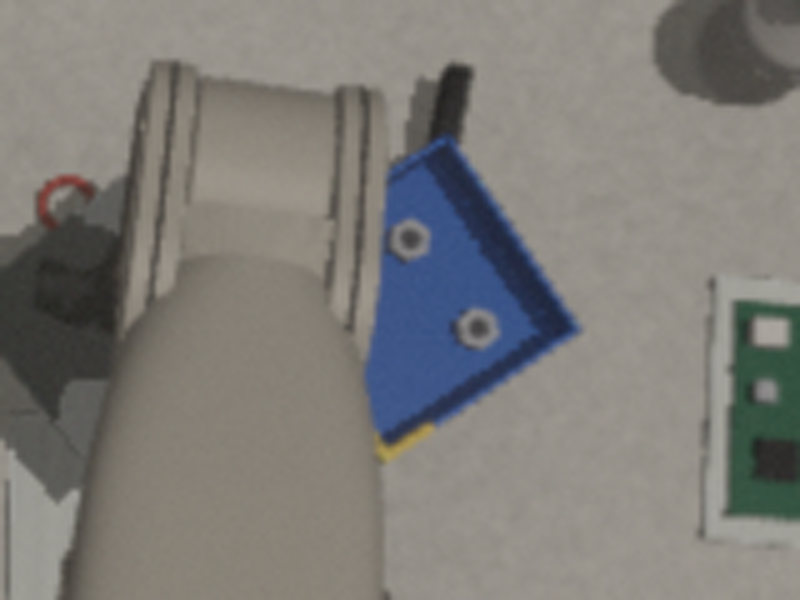

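Wrist view: lid held level by knob, nuts in the open tote; the mat's right corners at (155,60) and (58,450). Arm stopped short, apparently at the joint-6 limit; I'll turn the yaw.

```bash
python3 - <<'E'
from h import *
import pickle
o=bot.get_obs();print(np.degrees(o["joint_pos"]).round(1))
m=pickle.load(open("w2.pkl","rb"))
f=lambda u,v,z:at(m,(u+.5)/1.5625-.5,(v+.5)/1.5625-.5,z)
a,b=f(155,60,.003),f(58,450,.003);print(a,b,np.linalg.norm(a-b),np.degrees(np.arctan2(*(a-b)[1::-1])))
d=(a-b)/np.linalg.norm(a-b);n=np.array([-d[1],d[0],0]);print("mat",(a+b)/2+.11*n)
Rc=R.from_quat(o["tool_rot"]);t=Rc.as_matrix()
for az in(0,25,56):
    c,s=np.cos(np.radians(az)),np.sin(np.radians(az))
    D=np.array([[c,s,0],[s,-c,0],[0,0,-1]])
    print(az,np.degrees((R.from_matrix(D)*Rc.inv()).as_rotvec()).round(1))
E
```

```text
[ -7.8  16.  -11.3  62.8   3.7 179.9]
[0.63955109 0.08928911 0.003     ] [0.38157042 0.25627441 0.003     ] 0.30730785499846197 -32.91410595562432
mat [0.57033268 0.26512523 0.003     ]
0 [-3.7  0.2  7.7]
25 [-3.6 -0.7 32.7]
56 [-3.5 -1.7 63.7]
```

```bash
python3 -m jog '[[[0,0,0,-1,0,6,255],[0,0,0,-2,0,12,255],[0,0,0,-3,-0.5,20,255],[0,0,0,-3.6,-0.5,26,255],[0,0,0,-3.6,-0.7,32.7,255],[0,0,0,-3.6,-0.7,32.7,255],[0,0,0,-3.6,-0.7,32.7,255]]]'
```

```text
clock: 6.17
eef_pos: [0.485, -0.0469, 0.1464]
tool_rot: [0.977, 0.215, 0.0, -0.001]
ft_force: [-0.1, 0.3, -1.3]
grip_width: 0.0224
```

```bash
python3 -m jog '[[[0.002,0.02,0,0,0,4,255],[0.005,0.045,0,0,0,8,255],[0.008,0.07,0,0,0,12,255],[0.011,0.1,0,0,0,16,255],[0.014,0.13,0,0,0,20,255],[0.018,0.16,0,0,0,24,255],[0.021,0.185,0,0,0,28,255],[0.023,0.205,0,0,0,31,255],[0.025,0.22,0,0,0,31,255],[0.025,0.22,0,0,0,31,255]]]'
python3 -m jog '[[[0,0,-0.015,0,0,0,255],[0,0,-0.035,0,0,0,255],[0,0,-0.055,0,0,0,255],[0,0,-0.075,0,0,0,255],[0,0,-0.09,0,0,0,255],[0,0,-0.1,0,0,0,255],[0,0,-0.107,0,0,0,255],[0,0,-0.11,0,0,0,255],[0,0,-0.11,0,0,0,255],[0,0,-0.11,0,0,0,255]]]'
```

```text
clock: 7.0
eef_pos: [0.5104, 0.176, 0.1463]
tool_rot: [0.883, 0.47, 0.001, -0.001]
ft_force: [1.0, 0.3, -2.3]
grip_width: 0.0228
clock: 7.83
eef_pos: [0.5105, 0.1731, 0.0371]
tool_rot: [0.883, 0.469, 0.001, -0.0]
ft_force: [1.0, -0.3, -1.6]
grip_width: 0.0223
```

Lower the last 12 mm gently, watching the force.

```bash
python3 -m jog '[[[0,0,-0.003,0,0,0,255],[0,0,-0.006,0,0,0,255],[0,0,-0.008,0,0,0,255],[0,0,-0.0095,0,0,0,255],[0,0,-0.0105,0,0,0,255],[0,0,-0.0105,0,0,0,255],[0,0,-0.0105,0,0,0,255]]]'
```

```text
clock: 8.42
eef_pos: [0.5099, 0.1731, 0.0258]
tool_rot: [0.883, 0.47, 0.0, -0.001]
ft_force: [-0.0, -0.8, -1.4]
grip_width: 0.0222
```

```bash
python3 -m jog '[[[0,0,-0.0005,0,0,0,255],[0,0,-0.001,0,0,0,255],[0,0,-0.001,0,0,0,255],[0,0,-0.001,0,0,0,255]]]'
```

```text
clock: 8.75
eef_pos: [0.51, 0.1732, 0.0254]
tool_rot: [0.883, 0.47, 0.0, -0.001]
ft_force: [-1.5, -1.0, 4.1]
grip_width: 0.0223
```

```bash
python3 -m jog '[[[0,0,0,0,0,0,170],[0,0,0,0,0,0,140],[0,0,0,0,0,0,110],[0,0,0,0,0,0,110],[0,0,0,0,0,0,110],[0,0,0,0,0,0,110],[0,0,0.015,0,0,0,110],[0,0,0.04,0,0,0,110],[0,0,0.07,0,0,0,110],[0,0,0.1,0,0,0,110]]]'
python3 -m jog '[[[0,-0.01,0.03,0,0,-5,110],[0,-0.03,0.06,0,0,-10,110],[0,-0.06,0.09,0,0,-16,110],[0,-0.09,0.1,0,0,-22,110],[0,-0.12,0.1,0,0,-28,110],[0,-0.15,0.1,0,0,-34,110],[0,-0.18,0.1,0,0,-40,110],[0,-0.2,0.1,0,0,-46,110],[0,-0.22,0.1,0,0,-52,110],[0,-0.22,0.1,0,0,-56,110]]]'
python3 -m jog '[[[0.01,-0.02,0,0,0,-4,60],[0.02,-0.05,0,0,0,-8,60],[0.04,-0.08,0,0,0,-12,60],[0.06,-0.11,0,0,0,-14,60],[0.07,-0.14,0,0,0,-14,60],[0.07,-0.165,0,0,0,-14,60],[0.07,-0.185,0,0,0,-14,60],[0.07,-0.19,0,0,0,-14,60],[0.07,-0.19,0,0,0,-14,60]]]'
python3 - <<'E'
from h import *
import pickle
o=bot.get_obs();m=bot.camera_model("wrist");im=bot.camera("wrist");pickle.dump(m,open("w3.pkl","wb"))
cv2.imwrite("pics/w3.png",cv2.resize(im,(800,600),interpolation=cv2.INTER_CUBIC));print(o["eef_pos"],np.degrees(o["joint_pos"]).round(1))
mt=bot.camera_model("top");it=bot.camera("top");c=px(mt,(.51,.173,.01)).astype(int)
pickle.dump(c,open("c.pkl","wb"));print(c)
cv2.imwrite("pics/t3.png",cv2.resize(it[c[1]-60:c[1]+60,c[0]-80:c[0]+80],(800,600),interpolation=cv2.INTER_CUBIC))
E
```

```text
clock: 9.58
eef_pos: [0.5092, 0.1728, 0.1253]
tool_rot: [0.883, 0.47, -0.001, -0.001]
ft_force: [1.2, 0.8, -0.3]
grip_width: 0.0486
clock: 10.42
eef_pos: [0.5097, -0.0503, 0.2248]
tool_rot: [1.0, -0.004, 0.0, 0.0]
ft_force: [0.5, -0.3, 0.2]
grip_width: 0.0484
clock: 11.17
eef_pos: [0.5795, -0.2384, 0.2242]
tool_rot: [0.992, -0.123, 0.0, -0.0]
ft_force: [-0.2, 0.5, -0.2]
grip_width: 0.0654
[ 0.57952634 -0.23840213  0.22422353] [-2.240e+01  2.890e+01  2.020e+01  8.130e+01  1.000e-01  1.717e+02]
[190 215]
```

View pics/w3.png

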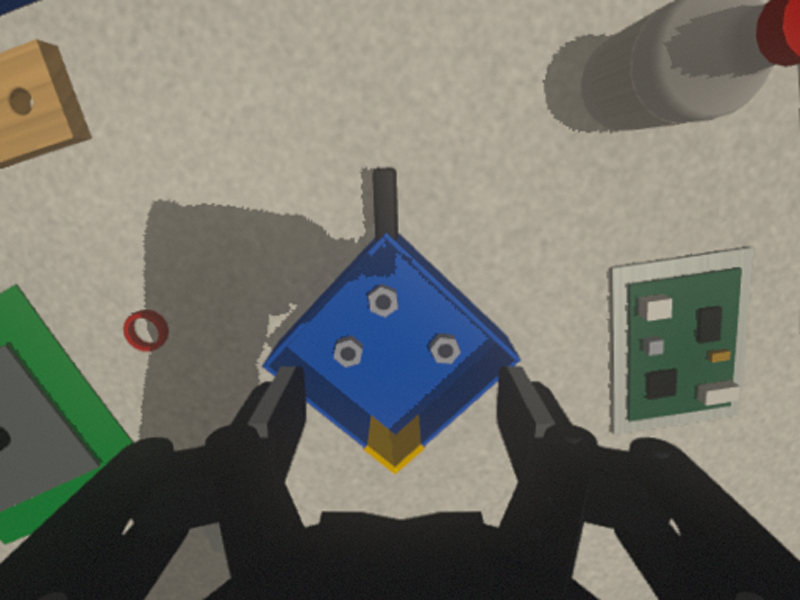

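View pics/t3.png

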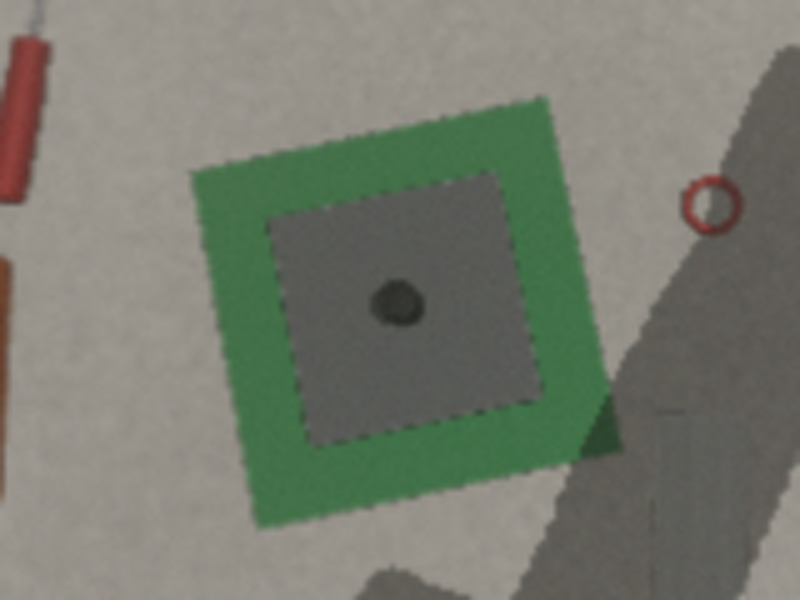

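Lid sits centred and aligned on the mat, knob up. Tote rim corners in the wrist view: (387,234),(264,362),(520,358),(396,472); lug end top (385,169), lug root (387,233).

```bash
python3 - <<'E'
from h import *
import pickle
m=pickle.load(open("w3.pkl","rb"))
f=lambda u,v,z:at(m,(u+.5)/1.5625-.5,(v+.5)/1.5625-.5,z)
L=np.array([f(*p,.05) for p in((387,234),(520,358),(396,472),(264,362))])
print(L.round(4)[:,:2].tolist(),L.mean(0),np.linalg.norm(L-np.roll(L,1,0),axis=1).round(4))
for d in(L[0]-L[2],L[1]-L[3]):print(np.degrees(np.arctan2(d[1],d[0])),np.linalg.norm(d))
e=f(385,169,.048);r=f(386.5,236,.048);print(e,r,np.degrees(np.arctan2(*(e-r)[1::-1])))
az=np.radians(-14.5);print("lug",L.mean(0)[:2]+.124*np.array([np.cos(az),np.sin(az)]),e[:2]-.018*np.array([np.cos(az),np.sin(az)]))
E
```

```text
[[0.6082, -0.2349], [0.4936, -0.3082], [0.4174, -0.1924], [0.5375, -0.1202]] [ 0.51415701 -0.21393925  0.05      ] [0.1347 0.136  0.1386 0.1402]
-12.560577646061743 0.19549938898369262
-103.16656561477575 0.19302373572030423
[ 0.65041341 -0.24452436  0.048     ] [ 0.60663944 -0.23409441  0.048     ] -13.401885686209132
lug [ 0.63420732 -0.24498637] [ 0.63298675 -0.24001752]
```

```bash
python3 -m jog '[[[0.025,0,-0.02,0,0,1,60],[0.054,-0.003,-0.05,0,0,1,60],[0.054,-0.003,-0.085,0,0,1,60],[0.054,-0.003,-0.115,0,0,1,60],[0.054,-0.003,-0.135,0,0,1,60],[0.054,-0.003,-0.15,0,0,1,60],[0.054,-0.003,-0.15,0,0,1,60],[0.054,-0.003,-0.15,0,0,1,60]]]'
python3 - <<'E'
from h import *
o=bot.get_obs();m=bot.camera_model("wrist");im=bot.camera("wrist")
cv2.imwrite("pics/w4.png",im);print(o["eef_pos"],np.degrees(o["joint_pos"]).round(1))
E
```

```text
clock: 11.93
eef_pos: [0.6334, -0.2381, 0.0743]
tool_rot: [0.994, -0.112, -0.001, -0.001]
ft_force: [-0.8, -0.2, 0.8]
grip_width: 0.0655
[ 0.63342905 -0.23810485  0.07431473] [-2.060e+01  3.970e+01  1.620e+01  6.660e+01  1.000e-01  1.722e+02]
```

View pics/w4.png

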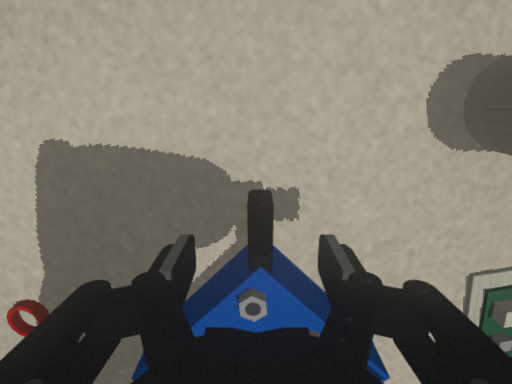

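Lug (x≈248–272) lies between the fingers (193–320), about 2–3 mm to the right of centre; correct and go down, then close.

```bash
python3 -m jog '[[[0,-0.003,-0.015,0,0,0,60],[0,-0.003,-0.03,0,0,0,60],[0,-0.003,-0.043,0,0,0,60],[0,-0.003,-0.051,0,0,0,60],[0,-0.003,-0.051,0,0,0,60],[0,-0.003,-0.051,0,0,0,110],[0,-0.003,-0.051,0,0,0,150],[0,-0.003,-0.051,0,0,0,175],[0,-0.003,-0.051,0,0,0,190],[0,-0.003,-0.051,0,0,0,205]]]'
python3 -m jog '[[[0,0,0,0,0,0,220],[0,0,0,0,0,0,255],[0,0,0,0,0,0,255],[0,0,0,0,0,0,255],[0,0,0,0,0,0,255],[0,0,0,0,0,0,255]]]'
python3 - <<'E'
from h import *
o=bot.get_obs();p=o["eef_pos"];zt=p[2];az=np.radians(-13);u=np.array([np.cos(az),np.sin(az)])
print(p,o["ft_torque"],np.degrees(o["joint_pos"]).round(1))
dd=(p[:2]-np.array([.514,-.2125]))@u+.099;print("d",dd)
for t in range(2,32,2):
    a=np.radians(t);d=dd*np.cos(a)-zt*np.sin(a)-dd;z=dd*np.sin(a)+zt*np.cos(a)-zt
    print(t,(u*d).round(4),round(z,4),(-t*np.array([-u[1],u[0]])).round(2))
E
```

```text
clock: 12.82
eef_pos: [0.6346, -0.2429, 0.0248]
tool_rot: [0.994, -0.113, 0.001, -0.0]
ft_force: [0.6, 0.2, 1.1]
grip_width: 0.0168
clock: 13.32
eef_pos: [0.6347, -0.2428, 0.025]
tool_rot: [0.994, -0.113, 0.001, -0.0]
ft_force: [0.2, 2.1, 5.6]
grip_width: 0.0152
[ 0.63471983 -0.24276606  0.02495168] [ 0.4806288   0.0276349  -0.06727438] [-2.10e+01  4.24e+01  1.33e+01  6.08e+01  1.00e-01  1.72e+02]
d 0.22343417398329213
2 [-0.001   0.0002] 0.0078 [-0.45 -1.95]
4 [-0.0022  0.0005] 0.0155 [-0.9 -3.9]
6 [-0.0037  0.0009] 0.0232 [-1.35 -5.85]
8 [-0.0055  0.0013] 0.0309 [-1.8  -7.79]
10 [-0.0075  0.0017] 0.0384 [-2.25 -9.74]
12 [-0.0098  0.0023] 0.0459 [ -2.7  -11.69]
14 [-0.0123  0.0029] 0.0533 [ -3.15 -13.64]
16 [-0.0151  0.0035] 0.0606 [ -3.6  -15.59]
18 [-0.0182  0.0042] 0.0678 [ -4.05 -17.54]
20 [-0.0214  0.005 ] 0.0749 [ -4.5  -19.49]
22 [-0.025   0.0058] 0.0819 [ -4.95 -21.44]
24 [-0.0287  0.0066] 0.0887 [ -5.4  -23.38]
26 [-0.0327  0.0075] 0.0954 [ -5.85 -25.33]
28 [-0.0369  0.0085] 0.102 [ -6.3  -27.28]
30 [-0.0413  0.0095] 0.1084 [ -6.75 -29.23]
```

```bash
python3 -m jog '[[[-0.0005,0.0001,0.0039,-0.22,-0.97,0,255],[-0.001,0.0002,0.0078,-0.45,-1.95,0,255],[-0.0016,0.0003,0.0117,-0.67,-2.92,0,255],[-0.0022,0.0005,0.0155,-0.9,-3.9,0,255],[-0.003,0.0007,0.0194,-1.12,-4.87,0,255],[-0.0037,0.0009,0.0232,-1.35,-5.85,0,255],[-0.0046,0.0011,0.027,-1.57,-6.82,0,255],[-0.0055,0.0013,0.0309,-1.8,-7.79,0,255],[-0.0065,0.0015,0.0346,-2.02,-8.77,0,255],[-0.0075,0.0017,0.0384,-2.25,-9.74,0,255]]]'
```

```text
clock: 14.15
eef_pos: [0.626, -0.2412, 0.0625]
tool_rot: [0.99, -0.113, 0.088, 0.01]
ft_force: [2.0, -0.0, -0.7]
grip_width: 0.0153
```

```bash
python3 -m jog '[[[-0.0011,0.0003,0.0038,-0.22,-0.97,0,255],[-0.0023,0.0006,0.0075,-0.45,-1.95,0,255],[-0.0035,0.0009,0.0112,-0.67,-2.92,0,255],[-0.0048,0.0012,0.0149,-0.9,-3.9,0,255],[-0.0062,0.0015,0.0186,-1.12,-4.87,0,255],[-0.0076,0.0018,0.0222,-1.35,-5.85,0,255],[-0.0091,0.0021,0.0258,-1.57,-6.82,0,255],[-0.0107,0.0025,0.0294,-1.8,-7.8,0,255],[-0.0123,0.0029,0.033,-2.02,-8.77,0,255],[-0.0139,0.0033,0.0365,-2.25,-9.75,0,255]]]'
python3 -m jog '[[[-0.0018,0.0004,0.0035,-0.22,-0.97,0,255],[-0.0036,0.0008,0.007,-0.45,-1.95,0,255],[-0.0054,0.0012,0.0104,-0.67,-2.92,0,255],[-0.0073,0.0016,0.0138,-0.9,-3.89,0,255],[-0.0093,0.002,0.0172,-1.12,-4.87,0,255],[-0.0113,0.0025,0.0205,-1.35,-5.84,0,255],[-0.0134,0.003,0.0238,-1.57,-6.82,0,255],[-0.0155,0.0035,0.0271,-1.8,-7.79,0,255],[-0.0155,0.0035,0.0271,-1.8,-7.79,0,255],[-0.0155,0.0035,0.0271,-1.8,-7.79,0,255]]]'
python3 - <<'E'
from h import *
o=bot.get_obs();m=bot.camera_model("top");im=bot.camera("top");print(o["eef_pos"],np.degrees(o["joint_pos"]).round(1))
c=px(m,(.5,-.21,.05)).astype(int)
a=cv2.resize(im[c[1]-40:c[1]+40,c[0]-53:c[0]+53],(400,300),interpolation=cv2.INTER_CUBIC)
m=bot.camera_model("side");im=bot.camera("side");c=px(m,(.5,-.21,.05)).astype(int)
b=cv2.resize(im[c[1]-45:c[1]+45,c[0]-60:c[0]+60],(400,300),interpolation=cv2.INTER_CUBIC)
w=cv2.resize(bot.camera("wrist"),(400,300))
cv2.imwrite("pics/f1.png",np.vstack([np.hstack([a,b]),np.hstack([w,w*0])]))
t=R.from_quat(o["tool_rot"]).as_matrix();print("tilt",np.degrees(np.arccos(-t[2,2])),o["ft_force"],o["ft_torque"])
E
```

```text
clock: 14.98
eef_pos: [0.612, -0.2379, 0.0989]
tool_rot: [0.978, -0.111, 0.174, 0.019]
ft_force: [-0.1, -0.0, -1.0]
grip_width: 0.0153
clock: 15.82
eef_pos: [0.5965, -0.2343, 0.1259]
tool_rot: [0.964, -0.11, 0.241, 0.027]
ft_force: [-1.1, -0.8, -0.2]
grip_width: 0.0152
[ 0.59648358 -0.2343261   0.12586447] [-23.8  17.  -21.2  24.2   5.1 170.4]
tilt 28.033648905803595 [-1.07595549 -0.82325288 -0.20718283] [0.01528644 0.82197889 0.08007172]
```

View pics/f1.png

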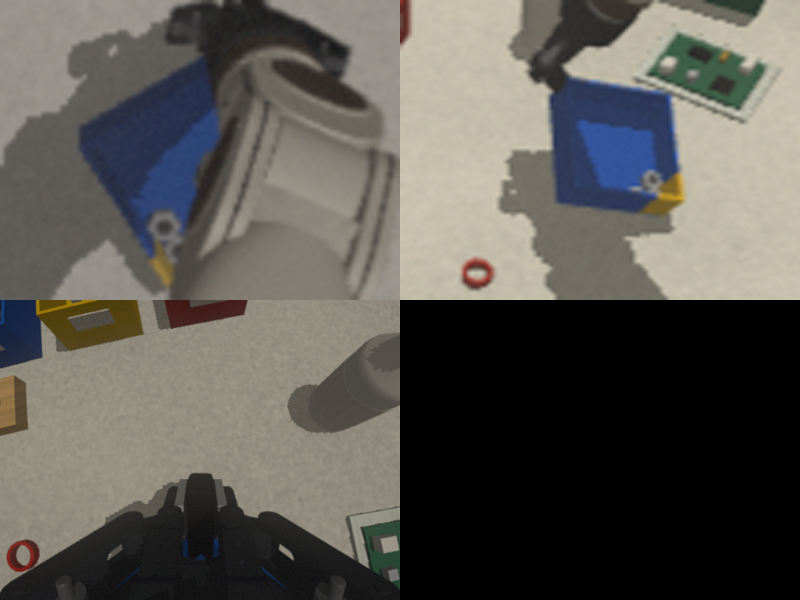

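The tote is held tilted; in the side view nuts have gathered by the yellow corner (≈(650,185) in the collage) but I can't count three. Look closer.

```bash
python3 - <<'E'
from h import *
m=bot.camera_model("side");im=bot.camera("side")
az=np.radians(-13);u=np.array([np.cos(az),np.sin(az),0]);v=np.array([-u[1],u[0],0]);k=np.array([0,0,1.]);a=np.radians(28)
P=np.array([.514,-.2125,0])-.099*u
U=u*np.cos(a)+k*np.sin(a);N=k*np.cos(a)-u*np.sin(a)
f=lambda s,t,h:P+U*s+v*t+N*h   # s along diag from the outer corner
for n,q in dict(corner=(.0057,0,.004),left=(.099,.0933,.004),right=(.099,-.0933,.004),rimY=(0,0,.05),rimL=(.099,.099,.05),rimR=(.099,-.099,.05)).items(): 
    print(n,((px(m,f(*q))-[px(m,P)[0]-30,px(m,P)[1]-40])*13.33).round())
c=px(m,P);x0,y0=int(round(c[0]-30)),int(round(c[1]-40))
cv2.imwrite("pics/f2.png",cv2.resize(im[y0:y0+45,x0-10:x0+50],(800,600),interpolation=cv2.INTER_CUBIC));print("add 133 to x")
E
```

```text
corner [394. 514.]
left [ -2. 465.]
right [352. 118.]
rimY [488. 470.]
rimL [ 59. 415.]
rimR [440.  41.]
add 133 to x
```

View pics/f2.png

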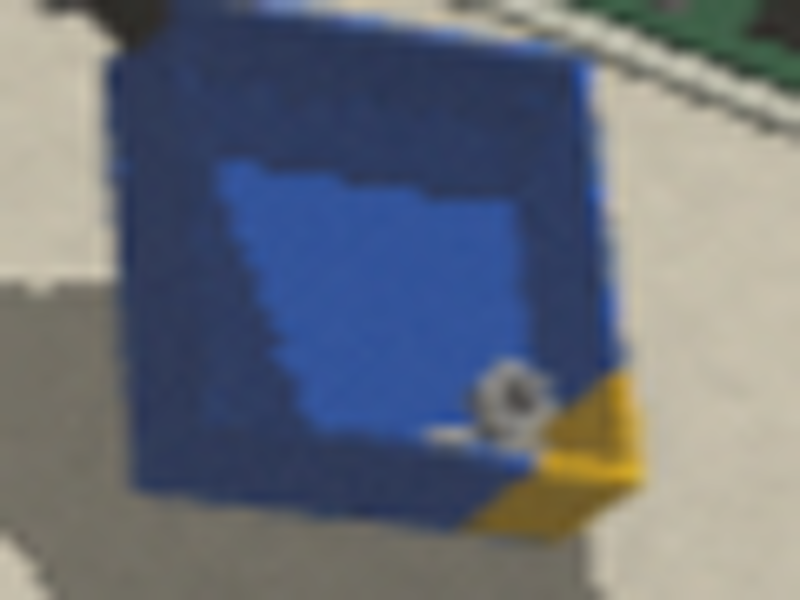

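```bash
python3 - <<'E'
from h import *
az=np.radians(-13);u=np.array([np.cos(az),np.sin(az),0]);v=np.array([-u[1],u[0],0]);k=np.array([0,0,1.]);a=np.radians(28)
P=np.array([.514,-.2125,0])-.099*u
U=u*np.cos(a)+k*np.sin(a);N=k*np.cos(a)-u*np.sin(a)
ms=bot.camera_model("side");mt=bot.camera_model("top")
def loc(m,x,y,h=.015):
    o,d=ray(m,x,y);t=((P+N*h-o)@N)/(d@N);p=o+d*t-P
    s,w=p@U-.0057,p@v;return np.round([(s+w)/2**.5*1e3,(s-w)/2**.5*1e3])   # mm from inner corner along left / right walls
c=px(ms,P);x0,y0=int(round(c[0]-30))-10,int(round(c[1]-40))
print("side",loc(ms,x0+515/13.33,y0+400/13.33),"edge",loc(ms,x0+445/13.33,y0+430/13.33))
c=px(mt,(.5,-.21,.05)).astype(int);f=lambda x,y:loc(mt,c[0]-53+x*106/400,c[1]-40+y*80/300)
print("top",f(163,227),f(168,252))
im=bot.camera("top")
q=px(mt,P+U*.03+N*.01);x,y=q.astype(int)
cv2.imwrite("pics/f3.png",cv2.resize(im[y-22:y+23,x-30:x+30],(800,600),interpolation=cv2.INTER_CUBIC))
E
```

```text
side [ 6. 32.] edge [32. 19.]
top [30. 10.] [10.  2.]
```

View pics/f3.png

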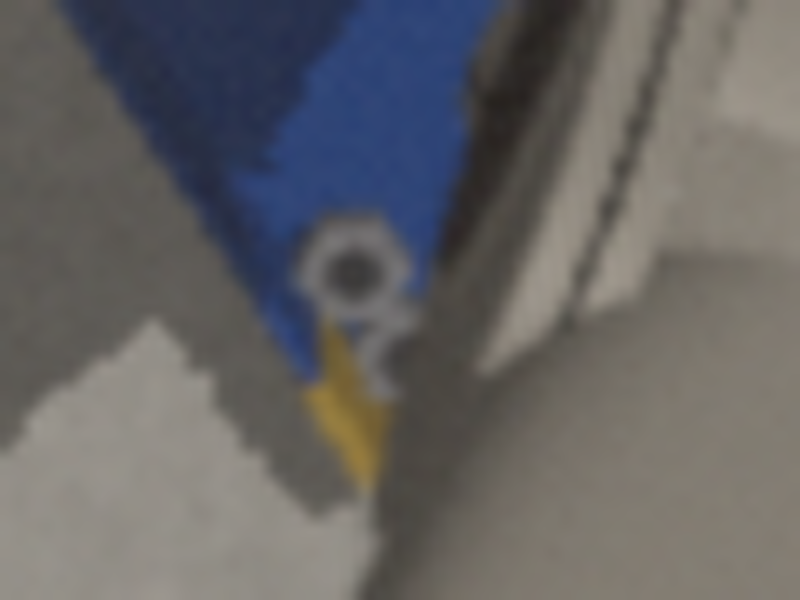

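Top view: one nut against the left wall about 30 mm from the corner, and a second beside the yellow mark in the corner. The third is the one seen from the side, about 32 mm along the right wall. That is three touching nuts packed in the corner.

```bash
python3 -c "
from workcell import bot
o=bot.get_obs();print(o['clock'],o['eef_pos'],o['grip_width'],o['ft_force']);print(bot.job_done())"
```

```text
16.0667 [ 0.59688144 -0.23436177  0.12542528] 0.01498892558750122 [-1.86842697 -0.59521774 -1.38116753]
the job is handed in; nothing more can be done
None
```

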